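# Monthly test of the bathroom safety cut-out

### The job

Two electrical safety cut-outs sit on the bathroom shelf, a little loose on their rails: one is on, with its lever up, the other has been left off, with its lever down. Give the one that is on its monthly test: press its square test plate so that its lever drops, then lift that lever back up until it catches and stays up by itself, without hitting the plate hard or forcing the lever hard against its backstop. Leave the lever and plate of the other cut-out alone, and everything else on the shelf where it stands.

Things in the scene. Friction and masses are not known exactly. Their poses are not given: they have to be found in the camera images.
- cutout_a: White wedge-shaped cut-out on a 12 thick rail plate, 140 deep (x) x 160 wide (y); origin at the centre of its underside, x to its back, z up. Its panel slopes up from 45 (front) to 110 (back), normal (-0.421, 0, 0.907) in this frame. Square test plate at y = -40, lever at y = +40. It has up to 40 mm of play along x on the rail, some of it used up (6 N moves it). One of two alike.
- plate_top_a (a point): Centre of the outer face of cut-out a's grey square test plate, 50 x 50, standing 16 mm proud of the sloping panel. Its z axis is the panel normal; it is pressed along -z, is sprung (about 8 N at first, 14 N fully in) and travels 9 mm; it also carries the catch, which lets go of the lever about 3 to 6 mm in.
- test_a (a joint): How far cut-out a's test plate is pressed in, m: 0 out, 0.009 fully in. It dips by itself while the lever passes the catch and pops out again when the lever has caught.
- lever_a (a joint): Cut-out a's lever, rad: 0 up and caught (nearly upright), 1.2 dropped (pointing to the front, 25 degrees above level). Sprung towards dropped (about 3 N at the knob); passing the catch in the last 0.4 rad takes about 12 N at the knob; the catch snaps at 0 and a rubber backstop ends the motion at about -0.1. Let go before the catch, it falls again.
- knob_a (a point): Centre of the grip at the end of cut-out a's lever: a level cylinder of diameter 24, 30 long along the cut-out's y; 75 mm from the hinge. The arm between is 10 thick and 16 wide. It can be pushed from the front, or pinched by its end faces.
- hinge_a (a point): On the hinge axis of cut-out a's lever, 4 mm above the panel, in the lever's mid-plane; its y axis is the hinge line, x runs up the panel, z is the panel normal. At lever angle q the knob lies at 75 mm x (sin(0.5 - q), 0, cos(0.5 - q)) in this frame.
- backstop_a: Rubber-capped stop behind cut-out a's lever, 24 wide, about 36 above the panel; it meets the lever's arm 40 mm from the hinge.
- plate_a: Cut-out a's test plate itself, 50 x 50 x 16; origin at the centre of its inner face, z outward.
- cutout_b: White wedge-shaped cut-out on a 12 thick rail plate, 140 deep (x) x 160 wide (y); origin at the centre of its underside, x to its back, z up. Its panel slopes up from 45 (front) to 110 (back), normal (-0.421, 0, 0.907) in this frame. Square test plate at y = -40, lever at y = +40. It has up to 40 mm of play along x on the rail, some of it used up (6 N moves it). One of two alike.
- plate_top_b (a point): Centre of the outer face of cut-out b's grey square test plate, 50 x 50, standing 16 mm proud of the sloping panel. Its z axis is the panel normal; it is pressed along -z, is sprung (about 8 N at first, 14 N fully in) and travels 9 mm; it also carries the catch, which lets go of the lever about 3 to 6 mm in.
- test_b (a joint): How far cut-out b's test plate is pressed in, m: 0 out, 0.009 fully in. It dips by itself while the lever passes the catch and pops out again when the lever has caught.
- lever_b (a joint): Cut-out b's lever, rad: 0 up and caught (nearly upright), 1.2 dropped (pointing to the front, 25 degrees above level). Sprung towards dropped (about 3 N at the knob); passing the catch in the last 0.4 rad takes about 12 N at the knob; the catch snaps at 0 and a rubber backstop ends the motion at about -0.1. Let go before the catch, it falls again.
- knob_b (a point): Centre of the grip at the end of cut-out b's lever: a level cylinder of diameter 24, 30 long along the cut-out's y; 75 mm from the hinge. The arm between is 10 thick and 16 wide. It can be pushed from the front, or pinched by its end faces.
- hinge_b (a point): On the hinge axis of cut-out b's lever, 4 mm above the panel, in the lever's mid-plane; its y axis is the hinge line, x runs up the panel, z is the panel normal. At lever angle q the knob lies at 75 mm x (sin(0.5 - q), 0, cos(0.5 - q)) in this frame.
- backstop_b: Rubber-capped stop behind cut-out b's lever, 24 wide, about 36 above the panel; it meets the lever's arm 40 mm from the hinge.
- plate_b: Cut-out b's test plate itself, 50 x 50 x 16; origin at the centre of its inner face, z outward.
- glass_cup: Frosted glass cup, diameter 68, 92 high, between the cut-outs. Stands loose and is to be left alone; origin at the centre of its underside.
- nail_file: Stainless nail file lying flat, about 155 long, 16 wide, 8 thick, in front. Stands loose and is to be left alone; origin at the centre of its underside.
- pill_box: Purple plastic pill box, 152 long (y), 36 wide, 27 high, in front. Stands loose and is to be left alone; origin at the centre of its underside.
- brush_stand: Beige ceramic toothbrush stand, diameter 84, 100 high, with a brush up to 180, behind. Stands loose and is to be left alone; origin at the centre of its underside.
- lotion: White lotion bottle, diameter 60, 160 high, behind. Stands loose and is to be left alone; origin at the centre of its underside.
- cream_jar: White ceramic cream jar with a steel lid, diameter 72, 60 high, behind. Stands loose and is to be left alone; origin at the centre of its underside.

How it is judged:
By the outcome, as a careful person would: the job done as asked, in the order asked, and still so for the second after the job is handed in, with the robot touching nothing.
It also fails if it takes over 48 s, if anything falls off the work surface, if the arm or the gripper's body presses on something with over 40 N, if the wrist force passes 120 N, or if a joint passes its speed limit or range.

### The arm

A 6-joint arm with a two-finger parallel gripper is mounted at the origin on the work surface. World frame = base frame: x ahead of the robot, y to its left, z up, the work surface at z = 0. Lengths are in m, angles in rad, forces in N, time in s.
With the tool pointing down it reaches from about 0.35 to 0.975 m from the base axis. Payload 4.9 kg.
Tool frame: the origin (TCP) lies at the very end of the fingers, on their centre line; the grasp point (between the pads) lies 19 mm behind it; z points along the fingers, x is the direction in which the jaws open and shut, and the axes are right-handed (so a half turn about z gives the same grasp; the last joint's range is limited). The gripper opens to 85 mm and grips with 20 to 120 N. Pads are 22 mm wide; open, the fingers measure 114 mm over their backs; the gripper's body (76 mm by 85 mm) begins 54 mm behind the grasp point. The pads swing forward as they close: fully open they stand 13 mm farther back than shut.
Start: joints at [-1.319, 0.053, 1.613, -0, 1.476, -0.119], TCP at [0.226, -0.583, 0.231] pointing down, gripper open.
Joint ranges: [-3.01, 3.01], [-1.01, 2.22], [0.06, 2.58], [-1.02, 4.17], [0.09, 2.62], [-3.14, 3.14]. Speed limits (rad/s): [2.57, 2.57, 3.14, 3.14, 3.14, 3.14].

### API

Orientations are given as a unit quaternion [w, x, y, z].
In Python, from plant import * gives the robot as it stands.
- The arm moves only by the shell command python3 -m inch 'ROWS'. ROWS is text: rows parted by semicolons, each of 7 numbers parted by spaces: the shift along the tool's x, y, z in m, then the turn, a rotation vector about the tool's x, y, z in rad, then the closure, from 0 (fully open) to 1 (shut). A call has 1 to 10 rows; each row shifts and turns the commanded pose from where the row before left it, along the tool's axes as they then stand; what a row does not reach is not made up. A row lasts 1/12 s, in which the tool goes at most 41.7 mm and 7.16 degrees, less where a joint would pass 70% of its speed; a pose out of reach is approached as far as the arm can. A call with a gripper value outside its range is refused whole. The fingers move at their own pace and stop on an object; the grip force is fixed at half the most. Time passes only in rows, so rows that do not move let the fingers close. It gives the time, the measured TCP pose, the force and the opening at its end, in the units of the state.
- state(): the state, without advancing time (a new reading comes with each control period).
- grab_frame(name): name is "scene" or "side" or "wrist"; returns the picture (480x640x3 uint8, blue, green, red); there is no depth.
- camera_info(name): a dict with "vertical_fov" (degrees; the focal length in pixels is half the picture's height over the tangent of half this angle, whatever the lens; pixels are square), "cx", "cy" (the principal point, pixels), "k1" (the pictures are not rectified: a ray, as slopes to the right and down, at radius r is drawn at 1 + k1 r^2 times it, then the intrinsics apply), "origin" and "rotation" of the camera in the world. Camera axes: x right, y down, z forward; pixel columns grow to the right and rows downward; lengths in m; the calibration is good to about 2 mm. A picture is of the moment at which its call begins: read the wrist's pose just before it. camera_info takes no time and is no camera call; for the wrist camera it gives the pose at the moment of the call.
- job_done(): hands the job in, once; it reports no verdict.
The state is a dict: "time": time; "joint_pos": joint angles; "joint_vel": joint speeds; "joint_efforts": joint torques, N m; "tool_pos": TCP position; "tool_rot": TCP orientation; "contact_force": force on the tool from outside, world axes, zero at the start; "ft_torque": the same for the moment, N m; "gripper_width": opening from 0.0 (shut) to 1.0 (fully open).
Only numpy, scipy, OpenCV 4.12 (cv2) and the standard library are available. Lean on these libraries where they do the work, as an engineer would, in place of code of your own. Each camera call takes 0.05 s, during which the arm holds its last target.

## Working session

There is one attempt and no reset: what is moved stays moved. The work goes in short steps, Python scripts to look and compute and a shell command to move; the robot and the scene stay as the last step left them, time stands still between calls to the robot, and variables do not carry over. Pictures are saved under pics/ and viewed, and the job is handed in when it is done.

```bash
mkdir -p pics; ls; python3 - <<'E'
from plant import *
import cv2
print(state())
for n in ("scene","side","wrist"):
    print(n,camera_info(n)); cv2.imwrite(f"pics/{n}0.png",grab_frame(n))
E
```

```text
pics
{'time': 0.0, 'joint_pos': array([-1.31897605e+00,  5.33582365e-02,  1.61431812e+00,  1.27661049e-05,
        1.47600799e+00, -1.19010441e-01]), 'joint_vel': array([ 0.00043336,  0.0001412 , -0.00020307,  0.00081292,  0.00157151,
       -0.00117384]), 'joint_efforts': array([ 1.22543795e-03, -3.93689311e+01, -3.70169914e+01, -1.00029918e-04,
        7.14125839e-03, -1.47912264e-06]), 'tool_pos': array([ 0.22633186, -0.58189796,  0.23004776]), 'tool_rot': array([-6.93605802e-04,  8.25344527e-01, -5.64628478e-01, -7.82784296e-04]), 'contact_force': array([0.25750573, 0.03501113, 0.24929294]), 'ft_torque': array([ 0.02509671,  0.01599701, -0.0381921 ]), 'gripper_width': 1.0015989223231383}
scene {'vertical_fov': 52.853813495870426, 'cx': 322.5641489331067, 'cy': 235.78588768386058, 'k1': 0.041461931566270795, 'origin': array([ 0.9545982 , -0.35390053,  0.56219165]), 'rotation': array([-0.38930295,  0.82467886,  0.3718201 , -0.17348719])}
side {'vertical_fov': 47.39553334754466, 'cx': 321.02296743188754, 'cy': 232.0688708378452, 'k1': -0.15152211620630285, 'origin': array([0.11107338, 0.75457153, 0.61459053]), 'rotation': array([ 0.13421065, -0.22375844,  0.83684385, -0.48126088])}
wrist {'vertical_fov': 67.34064822943955, 'cx': 317.26431216501874, 'cy': 239.77273272297322, 'k1': -0.011970049479829936, 'origin': array([ 0.30133493, -0.55298202,  0.37155134]), 'rotation': array([ 0.1304728 ,  0.815011  , -0.5572477 , -0.09060306])}
```

View pics/scene0.png

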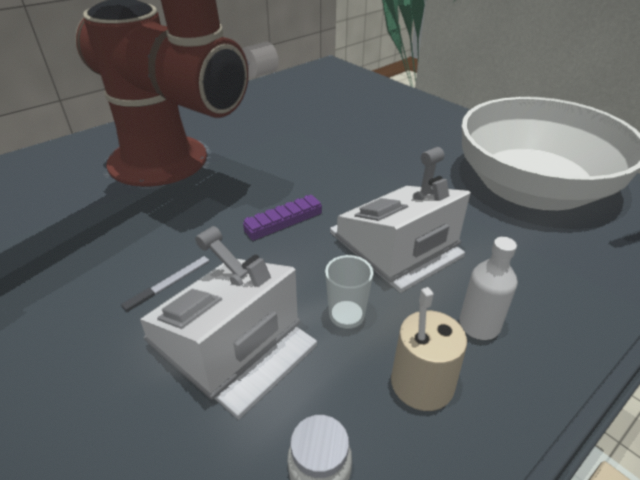

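View pics/side0.png

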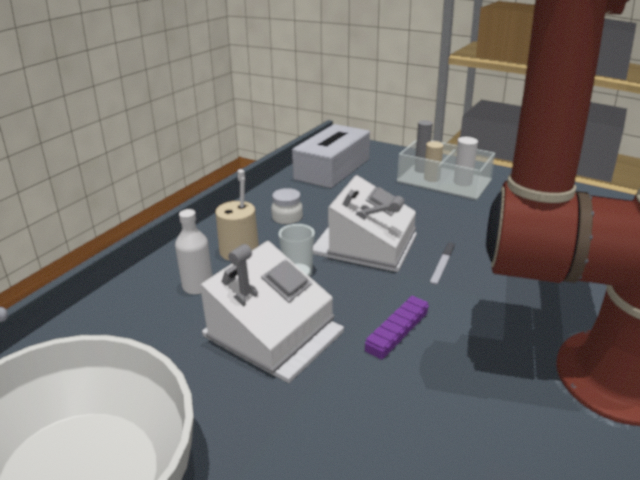

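View pics/wrist0.png

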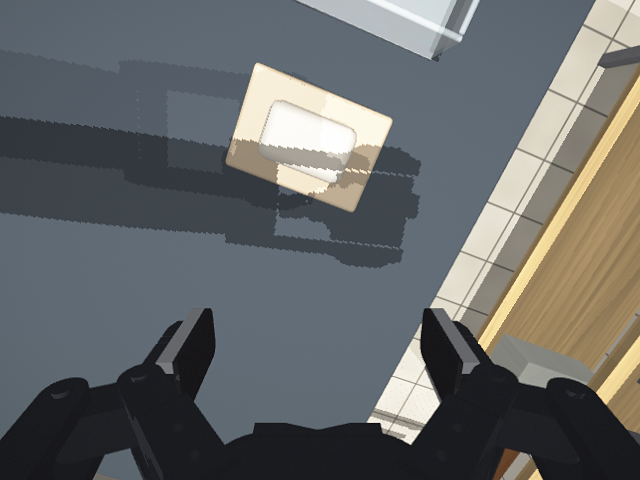

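The lit-up-lever cut-out is at scene (405,225) / side (265,305); the other, at scene (230,310), has its lever down. I'll zoom in for feature points.

```bash
python3 - <<'E'
import cv2
a=cv2.imread("pics/scene0.png")[140:290,320:480]; b=cv2.imread("pics/side0.png")[235:380,190:350]
cv2.imwrite("pics/za.png",cv2.resize(a,None,fx=5,fy=5,interpolation=cv2.INTER_CUBIC)[:600*2][:, :800][:750]); 
cv2.imwrite("pics/za.png",cv2.resize(a,(640,600),interpolation=cv2.INTER_CUBIC))
cv2.imwrite("pics/zb.png",cv2.resize(b,(640,580),interpolation=cv2.INTER_CUBIC))
E
```

```text
(no output)
```

View pics/za.png

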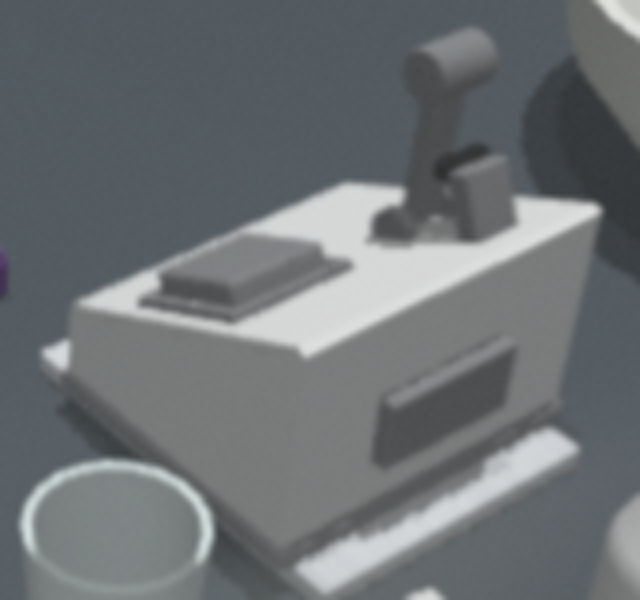

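View pics/zb.png

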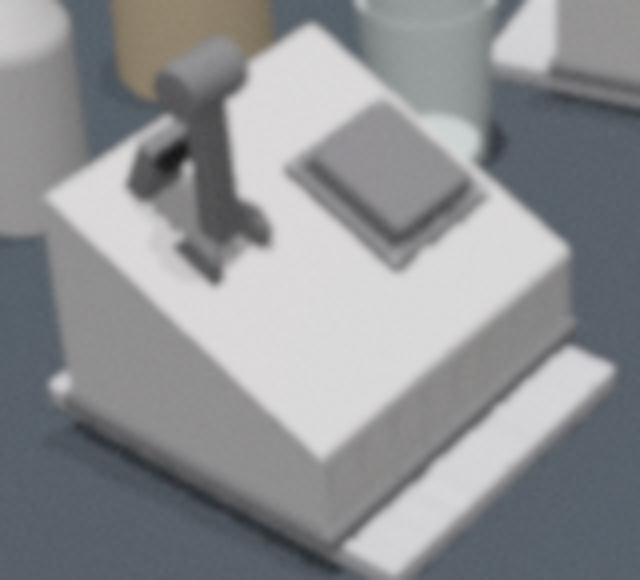

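```bash
cat > h.py <<'E'
import numpy as np, cv2
from scipy.spatial.transform import Rotation as R
from scipy.optimize import least_squares
def rq(q): return R.from_quat([q[1],q[2],q[3],q[0]])
def proj(c,P):
    p=rq(c['rotation']).inv().apply(np.atleast_2d(P)-c['origin']); s=p[:,:2]/p[:,2:]
    s=s*(1+c['k1']*(s**2).sum(1,keepdims=True)); f=240/np.tan(np.radians(c['vertical_fov']/2))
    return s*f+[c['cx'],c['cy']]
n=np.array([-.421,0,.907]); u=np.array([.907,0,.421])
corn=dict(fm=[-.07,-.08,.045],fp=[-.07,.08,.045],bm=[.07,-.08,.11],bp=[.07,.08,.11])
def local(q=0,hx=0,px=0):
    mid=np.array([0,0,.0775]); d={k:np.array(v) for k,v in corn.items()}
    d['plate']=mid+[0,-.04,0]+px*u+.016*n
    d['hinge']=mid+[0,.04,0]+hx*u+.004*n
    d['knob']=d['hinge']+.075*(np.sin(.5-q)*u+np.cos(.5-q)*n)
    return d
def W(p,P): return R.from_euler('z',p[3]).apply(P)+p[:3]
E
cat > fit.py <<'E'
from h import *; from plant import camera_info
sc,sd=camera_info('scene'),camera_info('side')
S=dict(bm=(395.75,228.75),fm=(338.75,216.25),fp=(407.5,185.75),bp=(470.5,192),knob=(432.5,155.5))
D=dict(bp=(201.25,284.5),bm=(268,241.25),fm=(332.5,297.5),fp=(270.5,349.5),knob=(240.75,255),plate=(287.75,276.5))
def res(p):
    L=local(0,p[4],p[5]); r=[]
    for c,T in((sc,S),(sd,D)):
        r.append(proj(c,W(p,np.array([L[k] for k in T])))-np.array(list(T.values())))
    return np.concatenate(r).ravel()
s=least_squares(res,[.6,.15,0,0,0,0],loss='soft_l1')
print(s.x,s.cost); print(res(s.x).reshape(-1,2).round(1))
L=local(0,s.x[4],s.x[5])
for k,v in L.items(): print(k,W(s.x,v).round(4))
E
python3 fit.py
```

```text
[ 0.55127252  0.18015879  0.01147821 -0.10111991  0.01348377 -0.00462982] 9.12993593242865
[[-0.3 -0.9]
 [-2.  -0.2]
 [-2.7  0.3]
 [-0.8 -0.3]
 [-0.4  1.4]
 [-1.5 -1. ]
 [-1.5 -0.6]
 [-0.9  0.7]
 [-0.5  1.2]
 [-1.1  0.4]
 [ 0.7 -0.8]]
fm [0.4736 0.1076 0.0565]
fp [0.4897 0.2668 0.0565]
bm [0.6128 0.0935 0.1215]
bp [0.629  0.2527 0.1215]
plate [0.5364 0.1415 0.1015]
hinge [0.5658 0.2189 0.0983]
knob [0.5707 0.2184 0.1731]
```

Pose fits to ~2 px (12 mm rail confirmed, yaw ≈ −0.10). Plan: closed fingers along −normal, press plate, then push the knob up-panel from the front.

```bash
cat > plan.py <<'E'
from h import *; from plant import *
CUT=dict(p=np.array([.5513,.1802,.0115,-.101]))
def Rt(yaw=-.101,sgn=1):
    z=R.from_euler('z',yaw)
    zt=z.apply(-n); x=z.apply([0,sgn,0]); zt/=np.linalg.norm(zt); y=np.cross(zt,x)
    return R.from_matrix(np.array([x,y,zt]).T)
def delta(P,Rw,quiet=False):
    s=state(); r0=rq(s['tool_rot']); d=np.array(P)-s['tool_pos']
    rv=(r0.inv()*Rw).as_rotvec()
    print('t',round(s['time'],2),'pos',s['tool_pos'].round(4),'F',s['contact_force'].round(1),'w',round(s['gripper_width'],2))
    print('shift in current tool',r0.inv().apply(d).round(4),'in target tool',Rw.inv().apply(d).round(4),'turn',rv.round(4),'deg',np.degrees(np.linalg.norm(rv)).round(1))
E
python3 - <<'E'
from plan import *
s=state(); print(rq(s['tool_rot']).as_matrix().round(3))
for g in(1,-1): print(g); delta([.40,.09,.33],Rt(sgn=g))
E
```

```text
[[ 0.362 -0.932 -0.   ]
 [-0.932 -0.362  0.002]
 [-0.002 -0.    -1.   ]]
1
t 0.15 pos [ 0.2263 -0.5821  0.2303] F [-0.1  0.9  1. ] w 1.0
shift in current tool [-0.5636 -0.4054 -0.0987] in target tool [ 0.6861  0.1372 -0.0462] turn [-0.1409  0.5775 -2.6147] deg 153.6
-1
t 0.15 pos [ 0.2263 -0.5821  0.2303] F [-0.1  0.9  1. ] w 1.0
shift in current tool [-0.5636 -0.4054 -0.0987] in target tool [-0.6861 -0.1372 -0.0462] turn [0.4266 0.1041 0.464 ] deg 36.6
```

```bash
python3 -m inch '-0.028 -0.03 -0.006 0 0 0 1;-0.028 -0.03 -0.006 0 0 0 1;-0.028 -0.03 -0.006 0 0 0 1;-0.028 -0.03 -0.006 0 0 0 1;-0.028 -0.03 -0.006 0 0 0 1;-0.028 -0.03 -0.006 0 0 0 1;-0.028 -0.03 -0.006 0 0 0 1;-0.028 -0.03 -0.006 0 0 0 1;-0.028 -0.03 -0.006 0 0 0 1;-0.032 -0.02 -0.006 0 0 0 1'
python3 -m inch '-0.034 -0.015 -0.005 0 0 0 1;-0.034 -0.015 -0.005 0 0 0 1;-0.034 -0.015 -0.005 0 0 0 1;-0.034 -0.015 -0.005 0 0 0 1;-0.034 -0.015 -0.005 0 0 0 1;-0.034 -0.015 -0.005 0 0 0 1;-0.034 -0.015 -0.005 0 0 0 1;-0.034 -0.015 -0.005 0 0 0 1'
python3 - <<'E'
from plan import *
delta([.40,.09,.33],Rt(sgn=-1))
E
```

```text
time: 0.98
tool_pos: [0.3947, -0.2106, 0.2913]
tool_rot: [-0.0, 0.826, -0.564, 0.0]
contact_force: [0.3, -0.9, 0.1]
gripper_width: 0.002
time: 1.65
tool_pos: [0.4066, 0.0861, 0.3315]
tool_rot: [-0.0, 0.825, -0.565, 0.0]
contact_force: [0.4, -0.0, 0.5]
gripper_width: -0.001
t 1.65 pos [0.4066 0.0861 0.3315] F [ 0.4 -0.   0.5] w -0.0
shift in current tool [-0.006   0.0047  0.0015] in target tool [-0.0032  0.0069 -0.0016] turn [0.4259 0.1024 0.4642] deg 36.6
```

Now turn in 6 rows, then look through the wrist camera.

```bash
python3 -m inch '0 0 0 0.071 0.017 0.077 1;0 0 0 0.071 0.017 0.077 1;0 0 0 0.071 0.017 0.077 1;0 0 0 0.071 0.017 0.077 1;0 0 0 0.071 0.017 0.077 1;0 0 0 0.071 0.017 0.077 1;0 0 0 0 0 0 1;0 0 0 0 0 0 1'
python3 - <<'E'
from plan import *
delta([.40,.09,.33],Rt(sgn=-1))
c=camera_info('wrist'); im=grab_frame('wrist'); cv2.imwrite('pics/w1.png',im)
print(c)
E
```

```text
time: 2.32
tool_pos: [0.4065, 0.0846, 0.331]
tool_rot: [0.144, -0.657, 0.723, -0.159]
contact_force: [0.3, -0.4, -0.2]
gripper_width: -0.001
t 2.32 pos [0.4065 0.0846 0.331 ] F [ 0.3 -0.4 -0.2] w -0.0
shift in current tool [-0.0048  0.0068 -0.0021] in target tool [-0.0047  0.0068 -0.0021] turn [0.0015 0.0015 0.005 ] deg 0.3
{'vertical_fov': 67.34064822943955, 'cx': 317.26431216501874, 'cy': 239.77273272297322, 'k1': -0.011970049479829936, 'origin': array([0.41960917, 0.08349962, 0.49295538]), 'rotation': array([ 0.03803601, -0.67140892,  0.73890525, -0.04221797])}
```

View pics/w1.png

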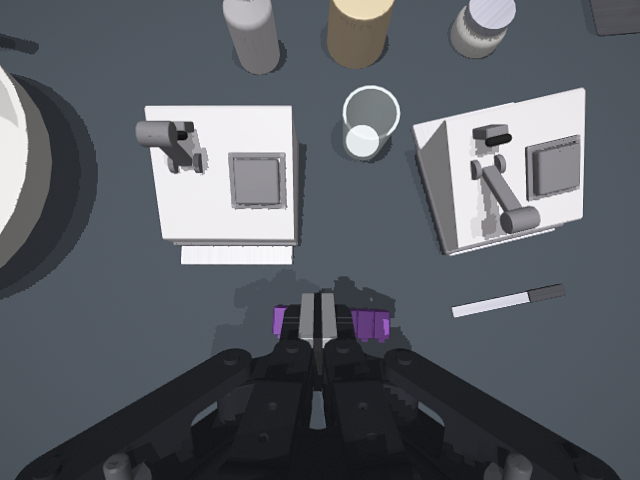

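```bash
python3 - <<'E'
import cv2
a=cv2.imread("pics/w1.png")[90:275,120:320]
cv2.imwrite("pics/zw.png",cv2.resize(a,None,fx=3.2,fy=3.2,interpolation=cv2.INTER_CUBIC))
E
```

```text
(no output)
```

View pics/zw.png

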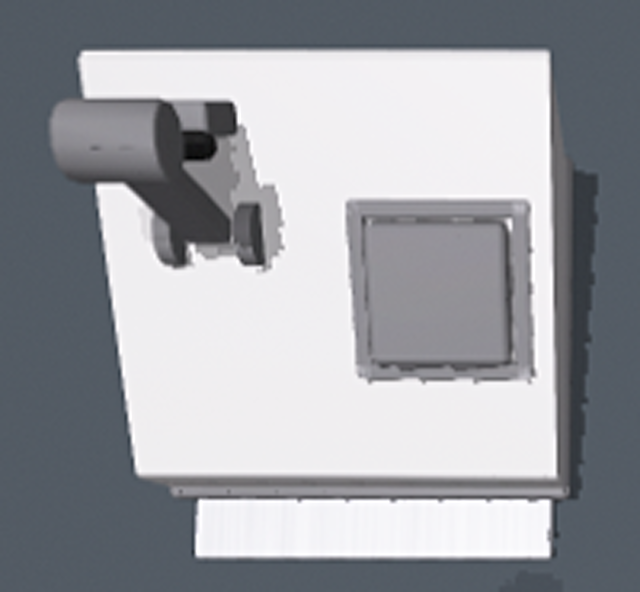

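```bash
cat > fit2.py <<'E'
from h import *; from plant import camera_info
sc,sd=camera_info('scene'),camera_info('side')
S=dict(bm=(395.75,228.75),fm=(338.75,216.25),fp=(407.5,185.75),bp=(470.5,192),knob=(432.5,155.5))
D=dict(bp=(201.25,284.5),bm=(268,241.25),fm=(332.5,297.5),fp=(270.5,349.5),knob=(240.75,255),plate=(287.75,276.5))
z=lambda x,y:(120+x/3.2,90+y/3.2)
Wd=dict(bp=z(79,51),bm=z(550,50),fm=z(558,478),fp=z(136,475),plate=z(437,293),knob=z(114,141))
wc=dict(sc); wc.update({'vertical_fov': 67.34064822943955, 'cx': 317.26431216501874, 'cy': 239.77273272297322, 'k1': -0.011970049479829936, 'origin':np.array([0.41960917, 0.08349962, 0.49295538]), 'rotation':np.array([ 0.03803601, -0.67140892,  0.73890525, -0.04221797])})
def res(p,cs):
    L=local(0,p[4],p[5]); r=[]
    for c,T in cs:
        r.append(proj(c,W(p,np.array([L[k] for k in T])))-np.array(list(T.values())))
    return np.concatenate(r).ravel()
for cs in ([(wc,Wd)],[(sc,S),(sd,D),(wc,Wd)]):
    s=least_squares(lambda p:np.r_[res(p,cs),(p[2]-.012)/.0005],[.6,.15,0,0,0,0],loss='soft_l1')
    print(s.x.round(4),s.cost); print(res(s.x,cs).reshape(-1,2).round(1).tolist())
L=local(0,s.x[4],s.x[5])
for k,v in L.items(): print(k,W(s.x,v).round(4))
E
python3 fit2.py
```

```text
[ 0.549   0.1795  0.012  -0.099   0.0134 -0.0034] 2.8330514645451794
[[-0.2, -0.9], [-0.3, -0.5], [-0.4, 0.8], [0.4, 1.3], [-0.6, 0.0], [1.8, -0.1]]
[ 0.5501  0.18    0.0117 -0.1009  0.013  -0.0042] 14.533069200832946
[[-0.9, -1.3], [-2.5, -0.5], [-3.2, 0.0], [-1.4, -0.7], [-1.3, 1.1], [-0.9, -0.9], [-0.9, -0.6], [-0.2, 0.7], [0.2, 1.3], [-0.2, 0.7], [1.1, -0.9], [-0.4, -1.9], [-0.7, -1.2], [-1.0, 0.0], [0.0, 0.3], [-1.0, -0.0], [1.5, -0.7]]
fm [0.4724 0.1074 0.0567]
fp [0.4886 0.2666 0.0567]
bm [0.6117 0.0933 0.1217]
bp [0.6278 0.2525 0.1217]
plate [0.5356 0.1412 0.1019]
hinge [0.5642 0.2187 0.0982]
knob [0.5691 0.2182 0.1731]
```

```bash
cat >> plan.py <<'E'
RT=Rt(-.1,-1); Nw=-RT.as_matrix()[:,2]; Uw=-RT.as_matrix()[:,1]
E
python3 - <<'E'
from plan import *
P=np.array([.535,.141,.102]); delta(P+.03*Nw,RT)
E
```

```text
t 2.37 pos [0.407  0.0844 0.3312] F [ 0.1 -0.5  0.3] w -0.0
shift in current tool [-0.0689 -0.0145  0.2292] in target tool [-0.0691 -0.0139  0.2292] turn [0.0017 0.0009 0.0034] deg 0.2
```

```bash
python3 -m inch '-0.01 -0.002 0.033 0 0 0 1;-0.01 -0.002 0.033 0 0 0 1;-0.01 -0.002 0.033 0 0 0 1;-0.01 -0.002 0.033 0 0 0 1;-0.01 -0.002 0.033 0 0 0 1;-0.01 -0.002 0.033 0 0 0 1;-0.009 -0.002 0.02 0 0 0 1;0 0 0.011 0 0 0.003 1;0 0 0 0 0 0 1;0 0 0 0 0 0 1'
python3 - <<'E'
from plan import *
P=np.array([.535,.141,.102]); delta(P,RT)
c=camera_info('wrist');print(c['origin'],c['rotation']); im=grab_frame('wrist'); cv2.imwrite('pics/w2.png',im)
cv2.imwrite('pics/s2.png',grab_frame('side'))
E
```

```text
time: 3.2
tool_pos: [0.5225, 0.1418, 0.1283]
tool_rot: [0.143, -0.655, 0.725, -0.159]
contact_force: [0.3, -0.6, 0.3]
gripper_width: -0.001
t 3.2 pos [0.5225 0.1418 0.1283] F [ 0.3 -0.6  0.3] w -0.0
shift in current tool [-0.0005 -0.0004  0.0291] in target tool [-0.0005 -0.0003  0.0291] turn [ 0.0037 -0.0006 -0.0012] deg 0.2
[0.53592701 0.14046746 0.29024676] [ 0.03736295 -0.66940364  0.74081025 -0.04126678]
```

View pics/w2.png

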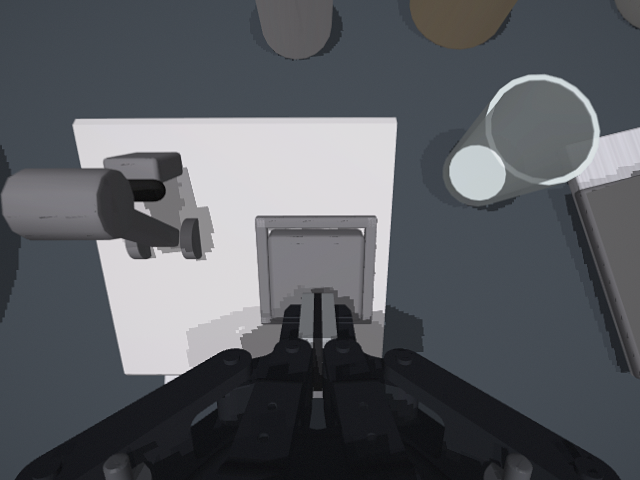

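View pics/s2.png

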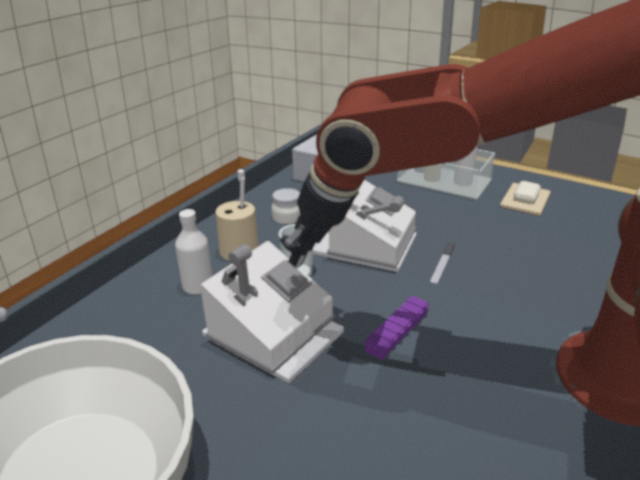

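The tip (wrist px 318,293) is centred over the plate, ~29 mm above. Approaching, slowing before contact.

```bash
python3 -m inch '0 0 0.01 0 0 0 1;0 0 0.006 0 0 0 1;0 0 0.004 0 0 0 1;0 0 0.002 0 0 0 1;0 0 0.001 0 0 0 1;0 0 0.001 0 0 0 1;0 0 0.001 0 0 0 1;0 0 0 0 0 0 1'
```

```text
time: 3.97
tool_pos: [0.5329, 0.1412, 0.1068]
tool_rot: [0.145, -0.655, 0.725, -0.159]
contact_force: [-0.6, -0.5, -0.1]
gripper_width: 0.0
```

```bash
python3 -m inch '0 0 0.001 0 0 0 1;0 0 0.001 0 0 0 1;0 0 0.001 0 0 0 1'
```

```text
time: 4.22
tool_pos: [0.5342, 0.1411, 0.1041]
tool_rot: [0.145, -0.655, 0.725, -0.159]
contact_force: [-0.1, 0.0, 0.5]
gripper_width: 0.002
```

```bash
python3 -m inch '0 0 0.001 0 0 0 1;0 0 0.001 0 0 0 1;0 0 0.001 0 0 0 1'
```

```text
time: 4.47
tool_pos: [0.5354, 0.1409, 0.1015]
tool_rot: [0.145, -0.655, 0.725, -0.159]
contact_force: [-6.2, -0.3, 6.6]
gripper_width: 0.002
```

```bash
python3 -m inch '0 0 0.001 0 0 0 1;0 0 0.001 0 0 0 1;0 0 0 0 0 0 1'
```

```text
time: 4.72
tool_pos: [0.5365, 0.1408, 0.1004]
tool_rot: [0.145, -0.655, 0.725, -0.16]
contact_force: [-6.0, -0.8, 6.0]
gripper_width: -0.002
```

```bash
python3 -m inch '0 0 0.001 0 0 0 1;0 0 0.001 0 0 0 1;0 0 0.0005 0 0 0 1;0 0 0 0 0 0 1'
```

```text
time: 5.05
tool_pos: [0.5378, 0.1407, 0.0983]
tool_rot: [0.145, -0.654, 0.725, -0.16]
contact_force: [-3.1, -0.4, 5.6]
gripper_width: 0.002
```

```bash
python3 - <<'E'
from plan import *
cv2.imwrite('pics/w3.png',grab_frame('wrist'))
E
```

```text
(no output)
```

View pics/w3.png

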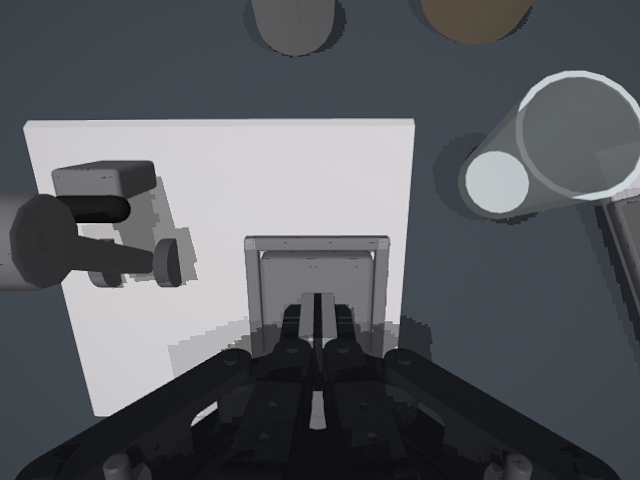

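```bash
python3 -m inch '0 0 0.001 0 0 0 1;0 0 0.001 0 0 0 1;0 0 0.001 0 0 0 1'; python3 -m inch '0 0 0.001 0 0 0 1;0 0 0.001 0 0 0 1;0 0 0 0 0 0 1'
```

```text
time: 5.35
tool_pos: [0.5392, 0.1406, 0.0958]
tool_rot: [0.145, -0.654, 0.725, -0.16]
contact_force: [-6.8, -1.3, 10.8]
gripper_width: 0.003
time: 5.6
tool_pos: [0.5407, 0.1404, 0.0947]
tool_rot: [0.146, -0.654, 0.724, -0.161]
contact_force: [-6.2, -1.8, 10.9]
gripper_width: -0.003
```

```bash
python3 - <<'E'
from plan import *
cv2.imwrite('pics/w4.png',grab_frame('wrist'))
E
```

```text
(no output)
```

View pics/w4.png

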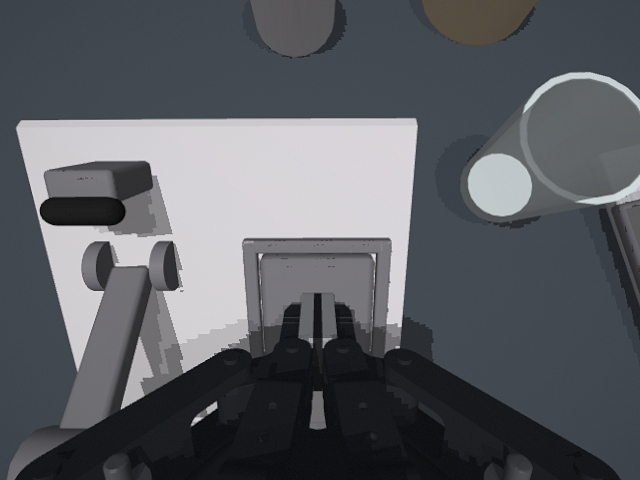

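The lever has dropped (arm now running from px 150,265 to the bottom left). Backing off along the normal and re-measuring.

```bash
python3 -m inch '0 0 -0.002 0 0 0 1;0 0 -0.004 0 0 0 1;0 0 -0.01 0 0 0 1;0 0 -0.025 0 0 0 1;0 0.01 -0.03 0 0 0 1;0 0.02 -0.03 0 0 0 1;0 0.02 -0.03 0 0 0 1;0 0.02 -0.03 0 0 0 1;0 0 0 0 0 0 1;0 0 0 0 0 0 1'
python3 - <<'E'
from plan import *
delta([.535,.141,.102],RT)
c=camera_info('wrist');print(c['origin'],c['rotation']); im=grab_frame('wrist'); cv2.imwrite('pics/w5.png',im)
E
```

```text
time: 6.48
tool_pos: [0.4089, 0.1543, 0.2117]
tool_rot: [0.148, -0.655, 0.724, -0.161]
contact_force: [0.1, -0.3, 0.2]
gripper_width: 0.0
t 6.48 pos [0.4089 0.1543 0.2117] F [ 0.1 -0.3  0.2] w 0.0
shift in current tool [ 0.001  -0.0681  0.1532] in target tool [ 0.0006 -0.0689  0.1529] turn [-0.005   0.0033 -0.0013] deg 0.3
[0.42080311 0.15259227 0.37372063] [ 0.04164587 -0.66972168  0.7401798  -0.04327076]
```

View pics/w5.png

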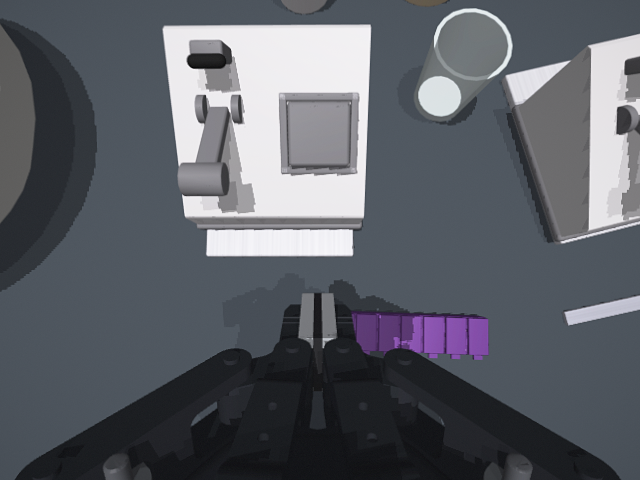

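```bash
cat > fit3.py <<'E'
from h import *; from plant import camera_info
wc=camera_info('wrist')
T=dict(bp=(164,26),bm=(370,25),fm=(364,219),fp=(187,217),plate=(319,133),knob=(204,179))
def res(p):
    L=local(p[4],.0134,-.0035)
    return (proj(wc,W(p,np.array([L[k] for k in T])))-np.array(list(T.values()))).ravel()
s=least_squares(lambda p:np.r_[res(p),(p[2]-.012)/.0005],[.6,.15,0,0,1.1],loss='soft_l1')
print(s.x.round(4),s.cost); print(res(s.x).reshape(-1,2).round(1).tolist())
L=local(s.x[4],.0134,-.0035)
for k,v in L.items(): print(k,W(s.x,v).round(4))
from plan import *
pk=W(s.x,L['knob']); print('Nw',Nw.round(3),'Uw',Uw.round(3))
delta(pk-.035*Uw-.006*Nw,RT)
E
python3 fit3.py
```

```text
[ 0.5505  0.1782  0.0085 -0.0988  1.1427] 11.75522313573971
[[-1.0, -1.4], [1.8, -1.4], [0.2, -0.1], [-1.2, 2.3], [0.6, 0.9], [-0.2, 0.1]]
fm [0.4729 0.1055 0.0535]
fp [0.4887 0.2648 0.0535]
bm [0.6122 0.0917 0.1185]
bp [0.628  0.2509 0.1185]
plate [0.5367 0.1394 0.099 ]
hinge [0.5648 0.217  0.0952]
knob [0.4991 0.2235 0.1308]
Nw [-0.419  0.042  0.907] Uw [ 0.903 -0.091  0.421]
t 6.53 pos [0.4088 0.1539 0.2096] F [ 0.9 -1.  -0.7] w -0.0
shift in current tool [-0.0782 -0.0068  0.1126] in target tool [-0.0783 -0.007   0.1125] turn [-0.0011  0.0014 -0.0014] deg 0.1
```

```bash
python3 - <<'E'
from plan import *
def unp(c,px,z):
    f=lambda P:(proj(c,[P[0],P[1],z])-px).ravel()
    return least_squares(f,[.5,.3]).x.round(3)
sd,sc=camera_info('side'),camera_info('scene')
for z in(.06,.1,.14): print(z,'side right rim',unp(sd,(192,410),z),'top rim',unp(sd,(100,345),z),'scene left rim',unp(sc,(462,140),z),'front',unp(sc,(520,190),z))
E
```

```text
0.06 side right rim [0.511 0.418] top rim [0.72  0.395] scene left rim [0.457 0.488] front [0.641 0.41 ]
0.1 side right rim [0.482 0.443] top rim [0.676 0.421] scene left rim [0.496 0.421] front [0.666 0.35 ]
0.14 side right rim [0.453 0.467] top rim [0.632 0.447] scene left rim [0.536 0.354] front [0.691 0.289]
```

Bowl edge is at y ≳ 0.38, clear. Moving in front of the knob.

```bash
python3 -m inch '-0.02 -0.001 0.02 0 0 0 1;-0.02 -0.001 0.025 0 0 0 1;-0.02 -0.002 0.025 0 0 0 1;-0.018 -0.002 0.025 0 0 0 1;0 0 0.012 0 0 0 1;0 0 0.006 0 0 0 1;0 0 0 0 0 0 1'
python3 - <<'E'
from plan import *
delta(np.array([.499,.2228,.132])-.023*Uw-.009*Nw,RT)
cv2.imwrite('pics/w6.png',grab_frame('wrist'));cv2.imwrite('pics/s6.png',grab_frame('side')[150:400,130:450])
E
```

```text
time: 7.12
tool_pos: [0.4681, 0.2248, 0.1048]
tool_rot: [0.141, -0.655, 0.725, -0.158]
contact_force: [-0.1, 0.4, -1.0]
gripper_width: -0.001
t 7.12 pos [0.4681 0.2248 0.1048] F [-0.1  0.4 -1. ] w -0.0
shift in current tool [-0.0011 -0.0165 -0.0028] in target tool [-0.0011 -0.0165 -0.0026] turn [ 0.0076 -0.0037 -0.0009] deg 0.5
```

View pics/w6.png

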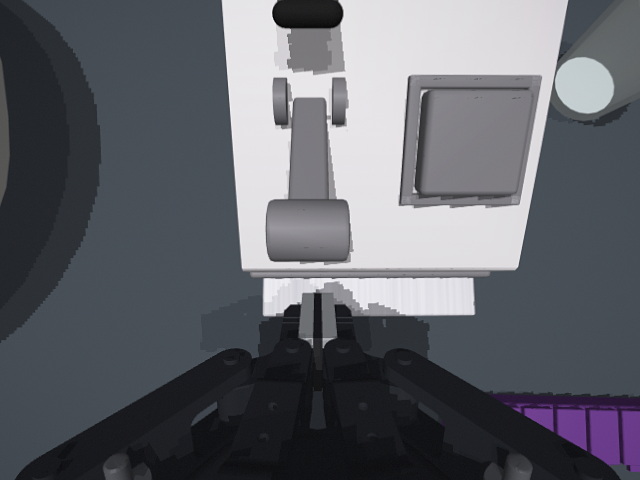

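View pics/s6.png

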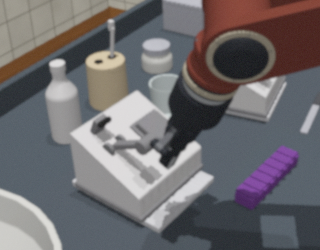

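```bash
python3 -m inch '-0.002 -0.004 -0.001 0 0 0 1;-0.001 -0.004 -0.001 0 0 0 1;0 -0.004 0 0 0 0 1;0 -0.002 0 0 0 0 1;0 -0.002 0 0 0 0 1;0 0 0 0 0 0 1'
```

```text
time: 7.72
tool_pos: [0.4829, 0.2277, 0.1181]
tool_rot: [0.144, -0.654, 0.725, -0.159]
contact_force: [-3.2, 1.3, 1.1]
gripper_width: 0.002
```

```bash
python3 -m inch '0 -0.004 0 0 0 0 1;0 -0.004 0 0 0 0 1;0 -0.004 0 0 0 0 1;0 -0.004 0 0 0 0 1;0 0 0 0 0 0 1'; python3 - <<'E'
from plan import *
cv2.imwrite('pics/w7.png',grab_frame('wrist'))
E
```

```text
time: 8.13
tool_pos: [0.497, 0.2262, 0.1241]
tool_rot: [0.144, -0.655, 0.725, -0.158]
contact_force: [-4.4, 1.7, -0.7]
gripper_width: -0.001
```

View pics/w7.png

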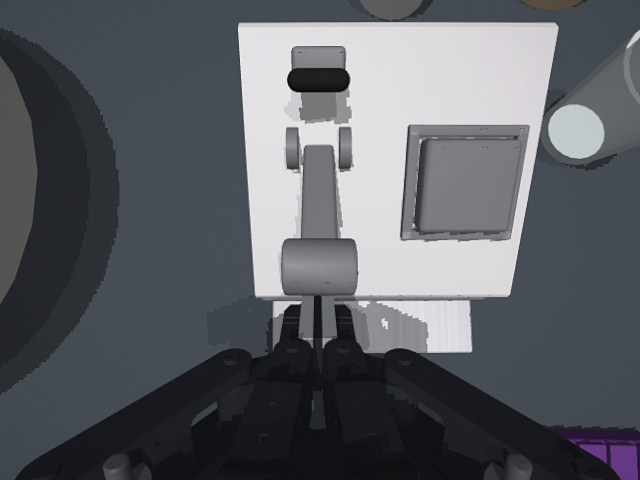

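```bash
cat > fit4.py <<'E'
import sys,json
from plan import *
def fit(T,show=True):
    wc=camera_info('wrist')
    T={k:v for k,v in T.items()}
    def res(p):
        L=local(p[2],.0134,-.0035); q=[p[0],p[1],.0115,-.1]
        return (proj(wc,W(q,np.array([L[k] for k in T])))-np.array(list(T.values()))).ravel()
    s=least_squares(res,[.55,.18,.6],loss='soft_l1'); print('x,y,q',s.x.round(4)); print(res(s.x).reshape(-1,2).round(1).tolist())
    L=local(s.x[2],.0134,-.0035); kn=W([s.x[0],s.x[1],.0115,-.1],L['knob'])
    st=state(); d=st['tool_pos']-kn; print('tip-knob along u,n',(d@Uw).round(4),(d@Nw).round(4),'tip pos',st['tool_pos'].round(4),'t',st['time'])
fit(eval(sys.argv[1]))
E
python3 fit4.py "dict(bp=(239,24),bm=(557,24),fm=(510,297),fp=(257,297),knob=(319,267))"
```

```text
x,y,q [0.5631 0.1784 1.047 ]
[[-0.7, -2.1], [3.1, -1.7], [-0.7, 3.3], [-1.5, 3.8], [0.8, 0.0]]
tip-knob along u,n -0.0237 -0.0066 tip pos [0.4969 0.2262 0.124 ] t 8.1833
```

```bash
python3 -m inch '0 -0.004 0 0 0 0 1;0 -0.004 0 0 0 0 1;0 -0.004 0 0 0 0 1;0 -0.004 0 0 0 0 1;0 0 0 0 0 0 1'; python3 -m inch '0 -0.004 0 0 0 0 1;0 -0.004 0 0 0 0 1;0 0 0 0 0 0 1'; python3 - <<'E'
from plan import *
cv2.imwrite('pics/w8.png',grab_frame('wrist'))
E
```

```text
time: 8.6
tool_pos: [0.5116, 0.2244, 0.1311]
tool_rot: [0.144, -0.655, 0.725, -0.159]
contact_force: [-5.2, 0.5, 0.3]
gripper_width: 0.0
time: 8.85
tool_pos: [0.5191, 0.2237, 0.1347]
tool_rot: [0.144, -0.655, 0.725, -0.159]
contact_force: [-5.3, -0.9, -0.5]
gripper_width: -0.0
```

View pics/w8.png

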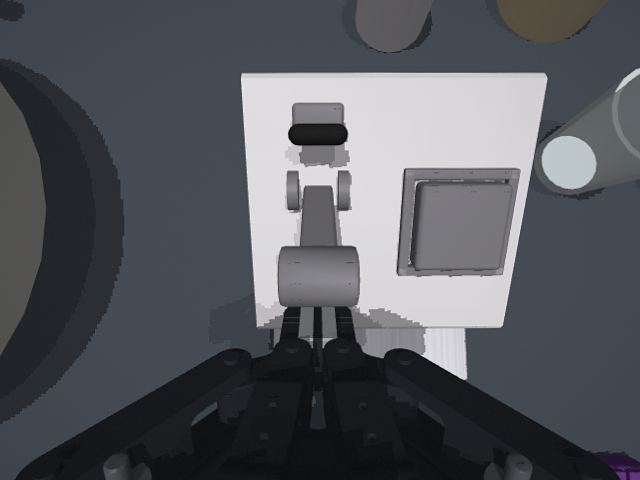

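```bash
python3 fit4.py "dict(bp=(243,73),bm=(546,73),fm=(503,327),fp=(257,327),knob=(319,276))"; python3 -m inch '0 -0.004 0 0 0 0 1;0 -0.004 -0.001 0 0 0 1;0 -0.004 -0.001 0 0 0 1;0 -0.004 -0.001 0 0 0 1;0 0 0 0 0 0 1'; python3 -m inch '0 -0.004 -0.001 0 0 0 1;0 -0.004 -0.001 0 0 0 1;0 -0.002 0 0 0 0 1;0 0 0 0 0 0 1'; python3 - <<'E'
from plan import *
cv2.imwrite('pics/w9.png',grab_frame('wrist'))
E
```

```text
x,y,q [0.5657 0.1781 0.7344]
[[-1.8, -1.8], [3.1, -1.6], [-1.0, 2.8], [0.3, 3.4], [0.2, 0.0]]
tip-knob along u,n -0.0231 -0.0142 tip pos [0.519  0.2237 0.1345] t 8.9
time: 9.32
tool_pos: [0.5327, 0.2223, 0.1444]
tool_rot: [0.145, -0.654, 0.725, -0.16]
contact_force: [-4.3, -0.1, -0.3]
gripper_width: -0.003
time: 9.65
tool_pos: [0.5409, 0.2215, 0.15]
tool_rot: [0.144, -0.654, 0.725, -0.159]
contact_force: [-2.8, -0.2, -2.1]
gripper_width: 0.004
```

View pics/w9.png

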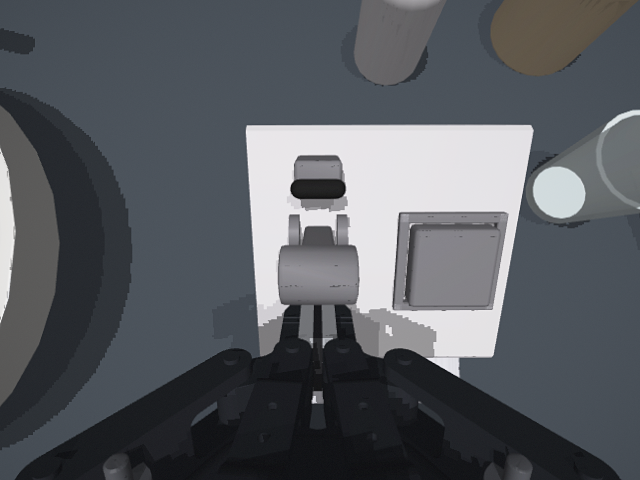

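```bash
python3 fit4.py "dict(bp=(247,126),bm=(533,126),fm=(494,357),fp=(260,357),knob=(318,275))"; python3 -m inch '0 -0.003 0 0 0 0 1;0 -0.003 0 0 0 0 1;0 -0.002 0 0 0 0 1;0 0 0 0 0 0 1'; python3 -m inch '0 -0.002 0 0 0 0 1;0 -0.002 0 0 0 0 1;0 -0.002 0 0 0 0 1;0 0 0 0 0 0 1'
```

```text
x,y,q [0.5656 0.1784 0.3928]
[[-1.3, -1.5], [1.2, -1.5], [-1.8, 2.4], [0.1, 3.0], [0.5, -0.0]]
tip-knob along u,n -0.0221 -0.0111 tip pos [0.5407 0.2215 0.1499] t 9.7
time: 10.03
tool_pos: [0.5463, 0.221, 0.1526]
tool_rot: [0.143, -0.655, 0.725, -0.158]
contact_force: [-12.3, 0.5, 1.8]
gripper_width: 0.003
time: 10.37
tool_pos: [0.5522, 0.2204, 0.155]
tool_rot: [0.143, -0.655, 0.725, -0.158]
contact_force: [-7.4, 1.3, -0.8]
gripper_width: 0.001
```

```bash
python3 - <<'E'
from plan import *
cv2.imwrite('pics/w10.png',grab_frame('wrist'))
E
```

```text
(no output)
```

View pics/w10.png

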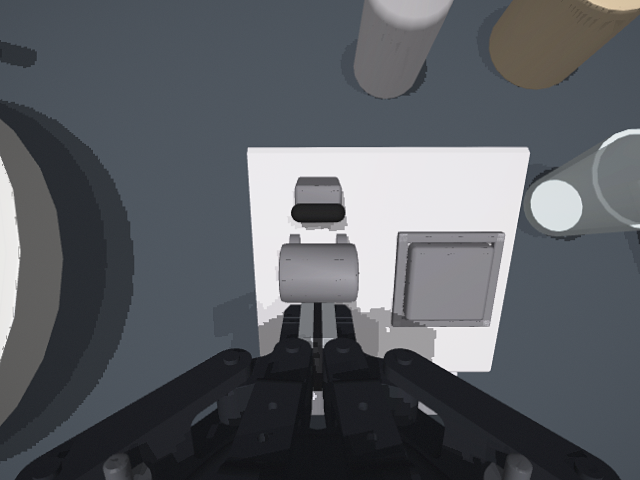

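```bash
python3 fit4.py "dict(bp=(248,148),bm=(530,148),fm=(491,372),fp=(262,372),knob=(318,273))"; python3 -m inch '0 -0.002 0 0 0 0 1;0 -0.002 0 0 0 0 1;0 -0.002 0 0 0 0 1;0 0 0 0 0 0 1'; python3 -m inch '0 -0.002 0 0 0 0 1;0 -0.002 0 0 0 0 1;0 0 0 0 0 0 1';
```

```text
x,y,q [0.5661 0.1781 0.2287]
[[-0.7, -1.1], [0.8, -1.2], [-1.4, 1.5], [-0.7, 2.2], [1.0, -0.0]]
tip-knob along u,n -0.0221 -0.0088 tip pos [0.5522 0.2204 0.155 ] t 10.4167
time: 10.75
tool_pos: [0.5578, 0.2198, 0.157]
tool_rot: [0.143, -0.655, 0.725, -0.158]
contact_force: [-3.8, 0.7, -5.7]
gripper_width: -0.003
time: 11.0
tool_pos: [0.5636, 0.2194, 0.1613]
tool_rot: [0.146, -0.654, 0.724, -0.16]
contact_force: [-0.1, 0.5, -1.2]
gripper_width: 0.004
```

```bash
python3 - <<'E'
from plan import *
cv2.imwrite('pics/w11.png',grab_frame('wrist'));cv2.imwrite('pics/s11.png',cv2.resize(grab_frame('side')[200:380,150:390],None,fx=3,fy=3))
E
```

```text
(no output)
```

View pics/w11.png

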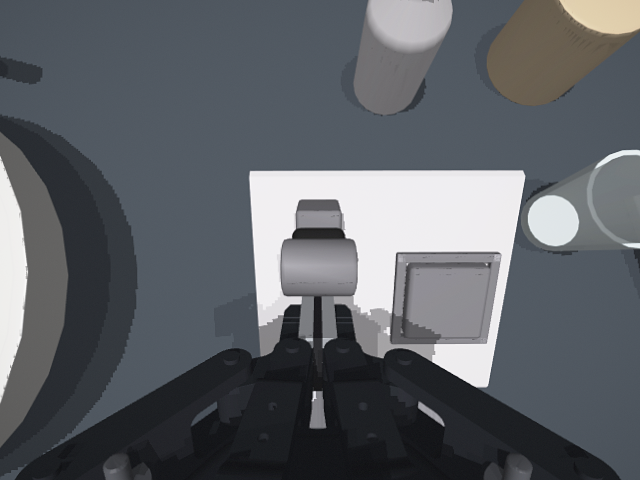

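View pics/s11.png

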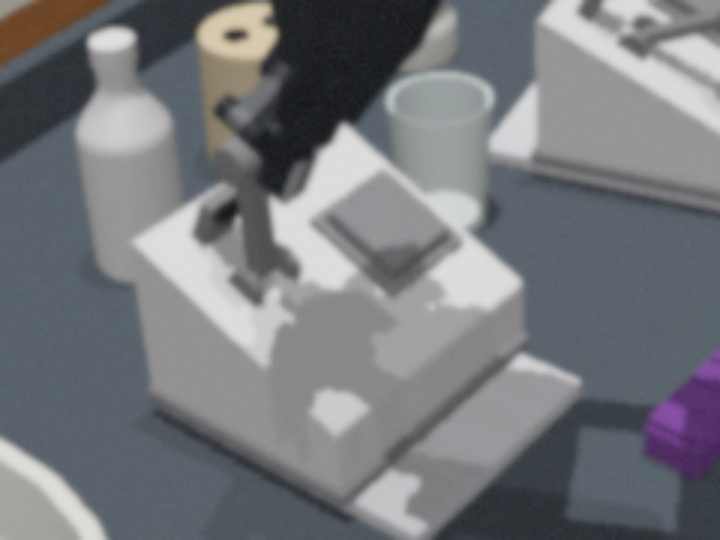

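```bash
python3 fit4.py "dict(bp=(250,171),bm=(525,171),fm=(488,387),fp=(263,387),knob=(319,267))"
```

```text
x,y,q [0.568  0.1783 0.053 ]
[[0.5, -0.5], [-0.7, -0.7], [-1.7, 0.7], [0.3, 1.1], [0.5, -0.0]]
tip-knob along u,n -0.0214 -0.0014 tip pos [0.5647 0.2198 0.163 ] t 11.1
```

```bash
python3 -m inch '0 -0.001 0.002 0 0 0 1;0 0 0.002 0 0 0 1;0 -0.001 0 0 0 0 1;0 0 0 0 0 0 1'; python3 -m inch '0 0.002 0 0 0 0 1;0 0.004 0 0 0 0 1;0 0.006 0 0 0 0 1;0 0 0 0 0 0 1'; python3 - <<'E'
from plan import *
cv2.imwrite('pics/w12.png',grab_frame('wrist'))
E
```

```text
time: 11.43
tool_pos: [0.5666, 0.2191, 0.1582]
tool_rot: [0.145, -0.654, 0.725, -0.16]
contact_force: [-0.6, -0.0, -0.2]
gripper_width: 0.002
time: 11.77
tool_pos: [0.5536, 0.2202, 0.1513]
tool_rot: [0.144, -0.655, 0.725, -0.159]
contact_force: [0.0, 0.9, -0.2]
gripper_width: 0.005
```

View pics/w12.png

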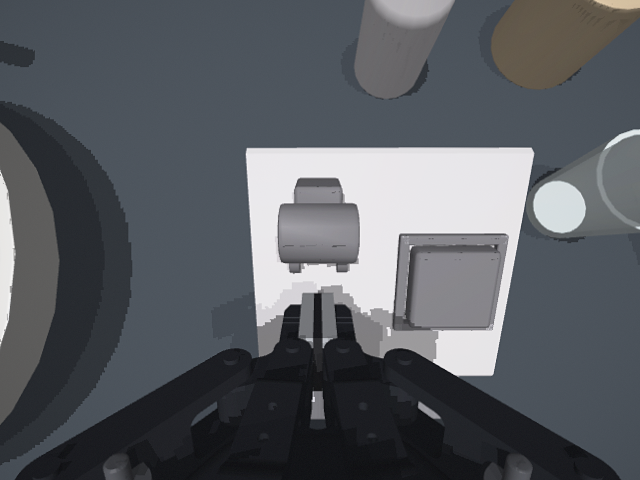

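The lever stays up by itself (knob at 318,235, fingers withdrawn, tip at 318,293) and the plate stands out. Retreating and doing the final check.

```bash
python3 -m inch '0 0.01 -0.005 0 0 0 1;0 0.015 -0.015 0 0 0 1;0 0.015 -0.025 0 0 0 1;0 0.01 -0.035 0 0 0 1;0 0.01 -0.035 0 0 0 1;0 0 -0.035 0 0 0 1;0 0 -0.02 0 0 0 1;0 0 0 0 0 0 1;0 0 0 0 0 0 1'; python3 - <<'E'
from plan import *
cv2.imwrite('pics/w13.png',grab_frame('wrist'));cv2.imwrite('pics/c13.png',grab_frame('scene'))
E
```

```text
time: 12.57
tool_pos: [0.4297, 0.2333, 0.2832]
tool_rot: [0.147, -0.654, 0.724, -0.16]
contact_force: [-0.3, -0.1, -0.8]
gripper_width: -0.001
```

View pics/w13.png

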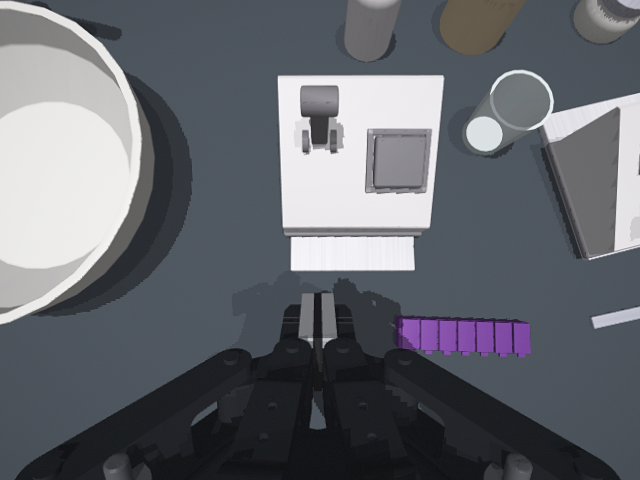

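View pics/c13.png

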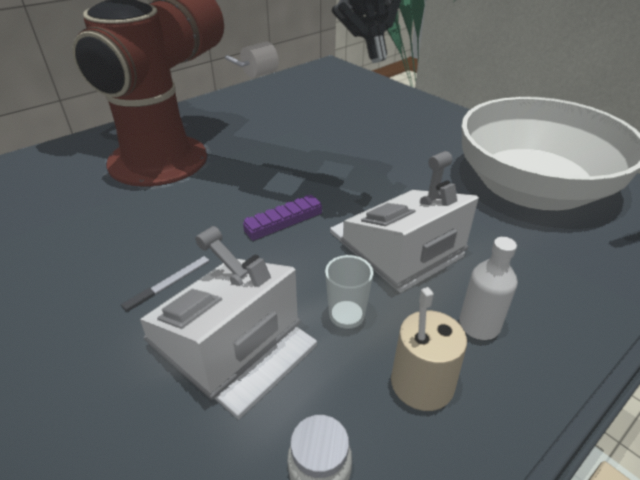

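Lever up (scene 440,165), plate out, everything else unchanged, and the arm is clear.

```bash
python3 - <<'E'
from plant import *
print(job_done())
E
```

```text
the job is handed in; nothing more can be done
None
```

I tested the cut-out that was on, and its lever is back up and staying up by itself. I handed the job in at about 12.7 s.

- **Test:** I pressed its plate slowly with the closed fingers. The highest force I read was about 13 N, and the lever dropped.
- **Reset:** I pushed the knob up the panel from the front. The highest reading was about 12 N, while passing the catch, and the force fell to zero when it caught. I then nudged it about 2 mm further with almost no force, and saw no sign of it hitting the backstop.
- **Final check:** Pictures taken after I withdrew show the lever up and the plate out. The other cut-out, cup, nail file, pill box and the items behind look unmoved, and the arm touches nothing.

- **Body movement:** The tested cut-out slid back about 15–18 mm within its rail play while I pushed the lever.
- **Measurement limits:** Forces were read only at the end of each short move, so brief peaks between readings could have been higher. My picture fits were about 2–3 mm off in places. With the finger still against the knob, they put the lever at about 0.05 rad instead of 0, so that it caught rests on it staying up after I let go.

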